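# Find the holder with the worn pivot and reject it

## Task

One of the three swing-arm sample holders in the rack has a worn pivot. Rock their arms gently from side to side, pushing without ever gripping or forcing an arm (well under 12 N), to feel which one swings freely from stop to stop; swing that arm fully to the left stop and then leave it fully over at its right stop (the robot's left and right) as the mark of a reject. Lift that holder out by its column and set it down, not dropped, upright in the red tray with its arm still over; leave the sound holders seated in the rack and the other things where they are.

Things in the scene. Friction and masses are not known exactly. Their poses are not given: they have to be found in the camera images.
- rack: Aluminium rack fixed to the bench, 84 x 290 x 22 mm (x, y, z), with three square wells 18 mm deep in a row along its y axis at -105, 0 and +105 mm. Origin: centre of the underside; its +y points to the robot's left, towards the tray.
- reject_tray: Red open tray fixed to the bench, 180 x 160 x 32 mm outside, walls and floor 5 mm thick, on the robot's left of the rack. Origin: centre of the underside.
- holder_a: Sample holder, 0.5 kg, one of three alike in any order, in a well of the rack with 1 mm to spare a side (it can twist 2 deg). Origin: centre of the foot's underside. Foot 56 x 56 x 24 mm; on it a column 24 x 24 mm, blue head, top 135 mm up: lift it by this, above the arm's hub (44 mm wide, 60 to 80 mm up). The arm leaves the column along the holder's -x, towards the robot.
- vane_a: Swing arm of holder_a: level steel bar 10 mm wide, 16 mm tall, out from the hub, a white cup 24 mm wide at its end (centre 106 mm from the column's axis). Origin: centre of the bar's section, 70 mm above the foot's underside, 80 mm from the column's axis: the place to push it sideways. Its -x points outwards along the bar.
- swing_a (a joint): Swing of holder_a's arm, rad: 0 straight out, plus = tip to the robot's right. Springy stops at about +-0.16 (13 mm each way at the push place). Any arm may rest up to 0.12 off straight. A sound one is stiff (about 3.4 N per mm at the push place) and springs back; a loose one moves at about 0.5 N and stays where left, but near a stop feels stiff that way.
- holder_b: Sample holder, 0.5 kg, one of three alike in any order, in a well of the rack with 1 mm to spare a side (it can twist 2 deg). Origin: centre of the foot's underside. Foot 56 x 56 x 24 mm; on it a column 24 x 24 mm, blue head, top 135 mm up: lift it by this, above the arm's hub (44 mm wide, 60 to 80 mm up). The arm leaves the column along the holder's -x, towards the robot.
- vane_b: Swing arm of holder_b: level steel bar 10 mm wide, 16 mm tall, out from the hub, a white cup 24 mm wide at its end (centre 106 mm from the column's axis). Origin: centre of the bar's section, 70 mm above the foot's underside, 80 mm from the column's axis: the place to push it sideways. Its -x points outwards along the bar.
- swing_b (a joint): Swing of holder_b's arm, rad: 0 straight out, plus = tip to the robot's right. Springy stops at about +-0.16 (13 mm each way at the push place). Any arm may rest up to 0.12 off straight. A sound one is stiff (about 3.4 N per mm at the push place) and springs back; a loose one moves at about 0.5 N and stays where left, but near a stop feels stiff that way.
- holder_c: Sample holder, 0.5 kg, one of three alike in any order, in a well of the rack with 1 mm to spare a side (it can twist 2 deg). Origin: centre of the foot's underside. Foot 56 x 56 x 24 mm; on it a column 24 x 24 mm, blue head, top 135 mm up: lift it by this, above the arm's hub (44 mm wide, 60 to 80 mm up). The arm leaves the column along the holder's -x, towards the robot.
- vane_c: Swing arm of holder_c: level steel bar 10 mm wide, 16 mm tall, out from the hub, a white cup 24 mm wide at its end (centre 106 mm from the column's axis). Origin: centre of the bar's section, 70 mm above the foot's underside, 80 mm from the column's axis: the place to push it sideways. Its -x points outwards along the bar.
- swing_c (a joint): Swing of holder_c's arm, rad: 0 straight out, plus = tip to the robot's right. Springy stops at about +-0.16 (13 mm each way at the push place). Any arm may rest up to 0.12 off straight. A sound one is stiff (about 3.4 N per mm at the push place) and springs back; a loose one moves at about 0.5 N and stays where left, but near a stop feels stiff that way.
- jar: Bystander: amber screw jar, 48 mm wide, 70 mm tall. Origin: centre of its underside.
- beaker: Bystander: glass beaker, 64 mm wide, 85 mm tall. Origin: centre of its underside.
- bottle: Bystander: white bottle with a blue cap, 56 mm wide, 140 mm tall. Origin: centre of its underside.
- screwdriver: Bystander: screwdriver lying flat, 170 mm long. Origin: near its middle.
- spare_ring: Bystander: brass ring lying flat, 36 mm wide, 12 mm high. Origin: centre of its underside.
- dish: Bystander: white dish, 90 mm wide, 22 mm high. Origin: centre of its underside.
Things that resemble listed ones, but are neither listed nor needed, are in the scene too. Of the things shaped like the reject_tray, the red one is meant.

How it is judged:
On the way, in this order (a step that is already met when the one before it is completed fails the run):
1. a loose arm has been swung to its left stop (beyond -0.125 rad) (value of joint any of swing_a, swing_b, swing_c below -0.125 rad), for 0.05 s.
2. then a loose arm has been swung to its right stop (beyond 0.125 rad) (value of joint any of swing_a, swing_b, swing_c above 0.125 rad), for 0.2 s.
At the end, for the whole second after the job is handed in: The loose holder stands upright (0.06 rad) at rest on the tray floor, within 60 mm (x) and 50 mm (y) of its centre, its arm staying over right beyond 0.125 rad (only a loose arm can); the other two are seated in their wells, within 8 mm of their start and 0.06 rad of upright (((x of holder_a in the frame of reject_tray between -0.06 and 0.06 m and y of holder_a in the frame of reject_tray between -0.05 and 0.05 m and z of holder_a in the frame of reject_tray below 0.009 m and angle between each of holder_a, holder_b, holder_c's own z axis and vertical below 0.06 rad and linear speed of holder_a below 0.02 m/s and value of joint swing_a above 0.125 rad and distance of each of holder_b, holder_c from where it was at the start of the episode below 0.008 m) or (x of holder_b in the frame of reject_tray between -0.06 and 0.06 m and y of holder_b in the frame of reject_tray between -0.05 and 0.05 m and z of holder_b in the frame of reject_tray below 0.009 m and angle between each of holder_b, holder_a, holder_c's own z axis and vertical below 0.06 rad and linear speed of holder_b below 0.02 m/s and value of joint swing_b above 0.125 rad and distance of each of holder_a, holder_c from where it was at the start of the episode below 0.008 m) or (x of holder_c in the frame of reject_tray between -0.06 and 0.06 m and y of holder_c in the frame of reject_tray between -0.05 and 0.05 m and z of holder_c in the frame of reject_tray below 0.009 m and angle between each of holder_c, holder_a, holder_b's own z axis and vertical below 0.06 rad and linear speed of holder_c below 0.02 m/s and value of joint swing_c above 0.125 rad and distance of each of holder_a, holder_b from where it was at the start of the episode below 0.008 m))); the robot touches nothing.
It fails at once if a swing arm is pressed or gripped with more than 12 N (contact force between any of vane_a, vane_b, vane_c and anything else above 12 N).
It fails at once if a holder is dropped into the tray (impact above 45 N) (contact force between any of holder_a, holder_b, holder_c and reject_tray above 45 N).
It fails at once if a bystander is pushed more than 30 mm (distance of any of jar, beaker, bottle, screwdriver, spare_ring, dish from where it was at the start of the episode above 0.03 m).
It also fails if it takes over 72 s, if anything falls off the work surface, if the arm or the gripper's body presses on something with over 40 N, if the wrist force passes 120 N, or if a joint passes its speed limit or range.

## Robot

A 6-joint arm with a two-finger parallel gripper is mounted at the origin on the work surface. World frame = base frame: x ahead of the robot, y to its left, z up, the work surface at z = 0. Lengths are in m, angles in rad, forces in N, time in s.
With the tool pointing down it reaches from about 0.325 to 0.9 m from the base axis. Payload 3.5 kg.
Tool frame: the origin (TCP) lies between the finger pads; the fingertips stand 11 mm ahead of it and the grasp point (between the pads) lies 8 mm behind it (r.tcp_to_tips is the y of the fingertips in the tool frame, in m); y points along the fingers, x is the direction in which the jaws open and shut, and the axes are right-handed (so a half turn about y gives the same grasp; the last joint's range is limited). The gripper opens to 85 mm and grips with 20 to 120 N. Pads are 22 mm wide; open, the fingers measure 114 mm over their backs; the gripper's body (76 mm by 85 mm) begins 54 mm behind the grasp point. The pads swing forward as they close: fully open they stand 13 mm farther back than shut.
Start: joints at [-1.277, 0.276, -0.026, 1.268, 0, 1.467], TCP at [0.242, -0.576, 0.242] pointing down, gripper open.
Joint ranges: [-3.12, 3.12], [-0.85, 1.88], [-1.08, 1.24], [-1.95, 2.15], [-1.57, 1.53], [-3.14, 3.14]. Speed limits (rad/s): [2.57, 2.57, 3.14, 3.14, 3.14, 3.14].

## Interface

Orientations are given as a 3x3 rotation matrix whose columns are the frame's x, y, z axes.
In Python, from bench import sense, get_image, order, r gives the robot as it stands. The module is installed in compiled form; this text tells all that it offers.
- The arm moves only by the shell command python3 -m pendant 'ROWS' [OPENING] [FORCE]. ROWS is JSON, a list of rows, each a list of 2 entries, a list of its own where there are three numbers: the shift along the tool's x, y, z scaled (see below), then the turn, a rotation vector about the tool's x, y, z scaled (see below). In form: [[[dx, dy, dz], [rx, ry, rz]], ...]. A call has 1 to 10 rows; each row shifts and turns the commanded pose from where the row before left it, along the tool's axes as they then stand; what a row does not reach is not made up. The controller multiplies each number of a shift by 0.75 m and each number of a turn by 0.15 rad. A row lasts 1/10 s, in which the tool goes at most 50 mm and 8.59 degrees, less where a joint would pass 70% of its speed; a pose out of reach is approached as far as the arm can. A call with a number of a shift or a turn outside -1 to 1 is refused whole. A call with a gripper value outside its range is refused whole. OPENING is the opening, from 0 (shut) to 1 (fully open), set as the call begins (- or left out, the last holds). The fingers move at their own pace and stop on an object; FORCE is the grip in N (left out, the last holds). Time passes only in rows, so rows that do not move let the fingers close. It gives the time, the measured TCP pose, the force and the opening at its end, in the units of the state.
- sense(): the state, without advancing time (a new reading comes with each control period).
- get_image(name): name is "side" or "top" or "wrist"; returns a dict with "pixels" (480x640x3 uint8, red, green, blue), "z_map" (480x640 float32, m along the optical axis (not along the pixel's ray), 0 where there is no reading), "fx", "fy", "cx", "cy" (pixels), "k1" (the pictures are not rectified: a ray, as slopes to the right and down, at radius r is drawn at 1 + k1 r^2 times it, then the intrinsics apply), "rvec" (rotation vector, rad) and "tvec" (3), from world to camera coordinates, as OpenCV has them. Camera axes: x right, y down, z forward; pixel columns grow to the right and rows downward; lengths in m; the calibration is good to about 2 mm. A picture is of the moment at which its call begins.
- order.close_job(): hands the job in, once; it reports no verdict.
The state is a dict: "t": time; "joints": joint angles; "qd": joint speeds; "joint_torque": joint torques, N m; "eef_pos": TCP position; "orientation": TCP orientation; "contact_force": force on the tool from outside, world axes, zero at the start; "moment": the same for the moment, N m; "gripper_width": opening from 0.0 (shut) to 1.0 (fully open).
Only numpy, scipy, OpenCV 4.12 (cv2) and the standard library are available. Lean on these libraries where they do the work, as an engineer would, in place of code of your own. Each camera call takes 0.05 s, during which the arm holds its last target. There are 200 camera calls.

## Working session

There is one attempt and no reset: what is moved stays moved. The work goes in short steps, Python scripts to look and compute and a shell command to move; the robot and the scene stay as the last step left them, time stands still between calls to the robot, and variables do not carry over. Pictures are saved under pics/ and viewed, about 8 in all and at most 12, crops included, and the job is handed in when it is done.

```bash
mkdir -p pics; cat > h.py <<'E'
import numpy as np, cv2
from bench import sense,get_image,order,r
def cam(n):
    g=get_image(n); R,_=cv2.Rodrigues(np.array(g["rvec"],float)); g["R"]=R; g["t"]=np.array(g["tvec"],float).ravel(); return g
def save(g,name,crop=None,s=1):
    im=g["pixels"][:,:,::-1]
    if crop: x0,y0,x1,y1=crop; im=im[y0:y1,x0:x1]
    cv2.imwrite("pics/"+name,cv2.resize(im,None,fx=s,fy=s,interpolation=cv2.INTER_CUBIC))
def world(g):
    h,w=g["z_map"].shape; u,v=np.meshgrid(np.arange(w),np.arange(h))
    x=(u-g["cx"])/g["fx"]; y=(v-g["cy"])/g["fy"]; a,b=x.copy(),y.copy()
    for _ in range(10):
        f=1+g["k1"]*(a*a+b*b); a,b=x/f,y/f
    z=g["z_map"]; P=np.stack([a*z,b*z,z],-1)
    W=(P-g["t"])@g["R"]; W[z==0]=np.nan; return W
E
python3 - <<'E'
from h import *
g=cam("top"); save(g,"top1.png",s=1.25); W=world(g); np.save("top.npy",W); cv2.imwrite("toppix.png",g["pixels"])
s=sense(); print(s["t"],s["orientation"],s["contact_force"],s["gripper_width"],r.tcp_to_tips)
E
```

```text
0.05 [[ 3.86476911e-01 -6.15845025e-04  9.22298877e-01]
 [-9.22296456e-01  2.12854374e-03  3.86477318e-01]
 [-2.20116363e-03 -9.99997545e-01  2.54641324e-04]] [ 0.36542342  0.20896429 -0.25315325] 0.9971285380766868 0.011
```

View pics/top1.png

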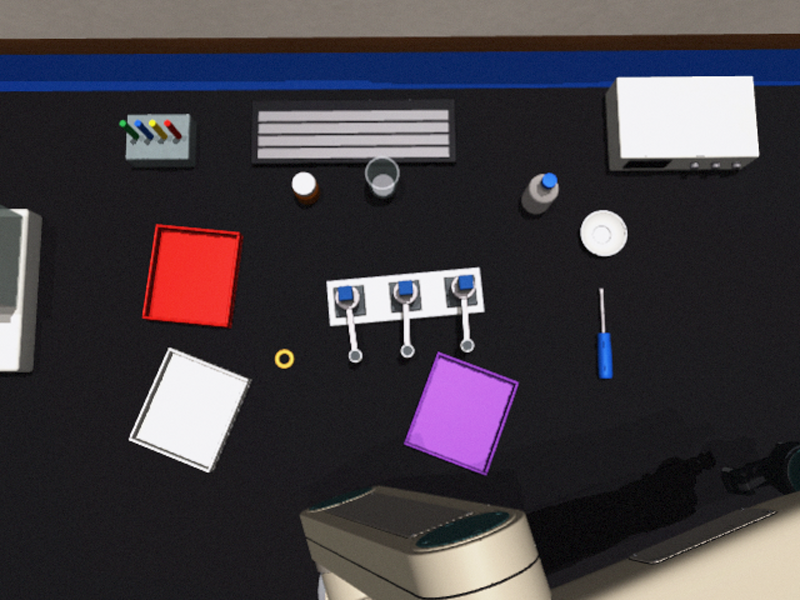

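The red tray is at (195,275), the white one at (190,410) and the purple one at (460,412); the red one fits the description. The rack is at (405,297), with blue heads at (345,293), (404,289) and (465,283) and cups at (355,355), (407,350) and (467,345).

```bash
python3 - <<'E'
from h import *
W=np.load("top.npy"); p=cv2.imread("toppix.png").astype(int) # stored RGB-order
R,G,B=p[...,0],p[...,1],p[...,2]; Z=W[...,2]
ok=np.isfinite(Z)
m=ok&(B>100)&(R<80)&(G<120)&(Z>.11)&(Z<.16)
n,l,st,c=cv2.connectedComponentsWithStats(m.astype(np.uint8))
for i in range(1,n):
    if st[i,4]>30:
        q=W[l==i]; q=q[q[:,2]>np.median(q[:,2])-.004]; rr=cv2.minAreaRect(q[:,:2].astype(np.float32)*1000); print("head",st[i],np.median(q,0).round(4),rr)
m=ok&(Z>.055)&(Z<.095)&(W[...,0]>.2); 
n,l,st,c=cv2.connectedComponentsWithStats(m.astype(np.uint8))
for i in range(1,n):
    if st[i,4]>30: print("arm?",st[i],np.median(W[l==i],0).round(4))
m=ok&(R>120)&(G<70)&(B<70)&(W[...,0]<.75)&(Z>.02)&(Z<.045)
n,l,st,c=cv2.connectedComponentsWithStats(m.astype(np.uint8)); i=1+st[1:,4].argmax()
print("tray rim",st[i],np.median(W[l==i],0),cv2.minAreaRect(W[l==i][:,:2].astype(np.float32)*1000))
m=ok&(abs(Z-.022)<.006)&(R>170)&(G>170)&(B>150)
n,l,st,c=cv2.connectedComponentsWithStats(m.astype(np.uint8))
for i in range(1,n):
    if st[i,4]>300: print("rack?",st[i],np.median(W[l==i],0),cv2.minAreaRect(W[l==i][:,:2].astype(np.float32)*1000))
E
```

```text
head [367 220  11  12 110] [ 0.5408 -0.1502  0.1397] ((540.0874633789062, -150.4987030029297), (22.937864303588867, 22.90587043762207), 7.594272613525391)
head [319 225  11  11 116] [ 0.5311 -0.0461  0.14  ] ((531.0510864257812, -46.210655212402344), (21.64067840576172, 23.224462509155273), 89.40443420410156)
head [270 229  12  12 116] [0.5233 0.0575 0.1396] ((523.2299194335938, 58.1645622253418), (22.68222999572754, 22.83308982849121), 7.855649948120117)
arm? [ 491   61  117   70 7656] [ 0.8541 -0.5753  0.0803]
arm? [113 101   9  10  48] [0.837  0.43   0.0737]
arm? [125 101   9  10  39] [0.8373 0.4026 0.0735]
arm? [136 100   9  10  43] [0.8368 0.3769 0.0747]
arm? [101 102  10   9  43] [0.8365 0.456  0.0768]
arm? [292 125  27  31 325] [ 0.7651 -0.0056  0.0796]
arm? [233 137  19  21 295] [0.7387 0.1402 0.07  ]
arm? [420 141  26  25 203] [ 0.7033 -0.2867  0.0851]
arm? [   0  167   24  130 1841] [0.5238 0.6582 0.0614]
arm? [360 221  20  61 396] [ 0.4931 -0.1514  0.083 ]
arm? [314 227  20  60 385] [ 0.4891 -0.0464  0.0831]
arm? [268 230  22  61 393] [0.4772 0.0501 0.0829]
tray rim [114 1
[... 444 characters left out ...]
9478607177734), 89.77265167236328)
rack? [208 108 150   8 911] [0.8393473  0.0486282  0.02172023] ((839.8128051757812, 49.51628112792969), (19.521812438964844, 362.7012939453125), 0.0794835016131401)
rack? [207 118 152   8 947] [0.81449463 0.05109472 0.0215496 ] ((814.6846923828125, 49.909912109375), (18.424402236938477, 366.25537109375), 0.1411944478750229)
rack? [465 168  37  37 361] [ 0.65545701 -0.43791137  0.02029104] ((649.9556884765625, -427.5996398925781), (87.61396026611328, 88.04605865478516), 69.68368530273438)
rack? [ 261  215  126   46 2248] [ 0.53307606 -0.03666765  0.02236977] ((531.9550170898438, -46.14801025390625), (84.43023681640625, 289.42425537109375), 4.637685298919678)
```

```bash
cat >> h.py <<'E'
yaw=np.radians(4.64); X=np.array([np.cos(yaw),np.sin(yaw)]); Y=np.array([-X[1],X[0]])
C=np.array([.5315,-.0462]); H={n:C+d*Y for n,d in (("L",.105),("M",0),("R",-.105))}
def arms(W):
    for n,c in H.items():
        d=W[...,:2]-c; a=-d@X; b=-d@Y; z=W[...,2]   # a outwards, b to right
        m=np.isfinite(z)&(a>.035)&(a<.09)&(abs(b)<.03)&(z>.07)&(z<.1)
        k=np.isfinite(z)&(a>.09)&(a<.125)&(abs(b)<.035)&(z>.06)&(z<.1)
        f=np.polyfit(a[m],b[m],1); ck=np.array([(a[k].max()+a[k].min())/2,(b[k].max()+b[k].min())/2])
        p=c-.08*X-np.polyval(f,.08)*Y
        print(n,"col",c.round(4),"slope",f[0].round(3),"b@80 %.4f"%np.polyval(f,.08),"cup a,b",ck.round(4),"push",p.round(4),"z",np.nanmedian(z[m]).round(4),np.nanmax(z[k]).round(4))
def tool():
    s=sense(); R=np.array(s["orientation"]); p=np.array(s["eef_pos"]); return s,R,p
def to(target):
    s,R,p=tool(); d=R.T@(np.array(target)-p); print("t",s["t"],"pos",p.round(4),"shift units",(d/.75).round(4),"F",np.round(s["contact_force"],2),"w",round(s["gripper_width"],3),"zyaw",np.degrees(np.arctan2(R[1,2],R[0,2])).round(2))
E
python3 - <<'E'
from h import *
arms(np.load("top.npy")); 
E
python3 -m pendant '[[[0,-0.02,0],[0,0.7,0]],[[0,0,0],[0,0.7,0]],[[0,0,0],[0,0.7,0]],[[0,0,0],[0,0,0]]]' 0.45
python3 -c "
from h import *
to([H['R'][0]-.08*X[0],H['R'][1]-.08*X[1],.2])"
```

```text
L col [0.523  0.0585] slope 0.055 b@80 0.0039 cup a,b [0.1042 0.0056] push [0.4436 0.0481] z 0.0822 0.0923
M col [ 0.5315 -0.0462] slope -0.051 b@80 -0.0052 cup a,b [ 0.104  -0.0071] push [ 0.4513 -0.0475] z 0.0821 0.0906
R col [ 0.54   -0.1509] slope -0.047 b@80 -0.0041 cup a,b [ 0.1036 -0.0046] push [ 0.4599 -0.1532] z 0.0823 0.09
t: 0.45
eef_pos: [0.2414, -0.576, 0.2566]
orientation: [[0.082, -0.0, 0.997], [-0.997, 0.001, 0.082], [-0.001, -1.0, -0.0]]
contact_force: [0.6, -0.1, 0.1]
gripper_width: 0.45
t 0.45 pos [ 0.2414 -0.576   0.2566] shift units [-0.5324  0.0761  0.3366] F [ 0.63 -0.11  0.05] w 0.45 zyaw 4.7
```

```bash
python3 -m pendant '[[[-0.053,0.0076,0.0337],[0,0,0]],[[-0.053,0.0076,0.0337],[0,0,0]],[[-0.053,0.0076,0.0337],[0,0,0]],[[-0.053,0.0076,0.0337],[0,0,0]],[[-0.053,0.0076,0.0337],[0,0,0]],[[-0.053,0.0076,0.0337],[0,0,0]],[[-0.053,0.0076,0.0337],[0,0,0]],[[-0.053,0.0076,0.0337],[0,0,0]],[[-0.053,0.0076,0.0337],[0,0,0]],[[-0.053,0.0076,0.0337],[0,0,0]]]'
python3 - <<'E'
from h import *
g=cam("wrist"); save(g,"w1.png"); arms(world(g))
p=H['R']-.078*X+.004*Y
to([*p,.075])
E
```

```text
t: 1.45
eef_pos: [0.4612, -0.1577, 0.1998]
orientation: [[0.084, -0.0, 0.996], [-0.996, 0.0, 0.084], [-0.0, -1.0, -0.0]]
contact_force: [1.0, -0.7, 0.1]
gripper_width: 0.452
L col [0.523  0.0585] slope 0.055 b@80 0.0077 cup a,b [0.1037 0.0065] push [0.4439 0.0443] z 0.0813 0.0855
M col [ 0.5315 -0.0462] slope -0.069 b@80 -0.0023 cup a,b [ 0.1036 -0.0051] push [ 0.4516 -0.0504] z 0.0818 0.0856
R col [ 0.54   -0.1509] slope -0.037 b@80 -0.0023 cup a,b [ 0.1035 -0.0034] push [ 0.4601 -0.155 ] z 0.082 0.0854
t 1.5 pos [ 0.463  -0.1517  0.1988] shift units [ 0.0029  0.1651 -0.0017] F [ 1.42  3.8  -0.95] w 0.446 zyaw 5.19
```

View pics/w1.png

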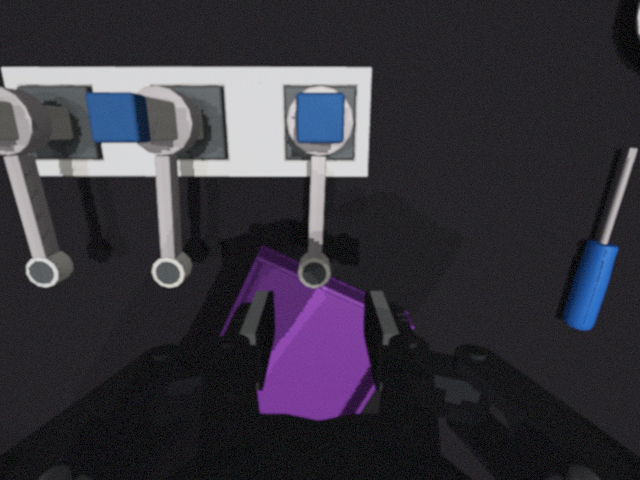

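The wrist view shows the right holder at (318,130), its cup at (314,270) between the fingers at (258,330) and (380,330). Next I straddle this arm without gripping it.

```bash
python3 -m pendant '[[[0.001,0.045,0],[0,0,0]],[[0.001,0.045,0],[0,0,0]],[[0.001,0.045,0],[0,0,0]],[[0,0.03,-0.001],[0,0,0]],[[0,0,0],[0,0,0]],[[0,0,0],[0,0,0]],[[0,0,0],[0,0,0]]]'
python3 - <<'E'
from h import *
g=cam("wrist"); save(g,"w2.png"); arms(world(g))
p=H['R']-.078*X+.004*Y
to([*p,.075])
E
```

```text
t: 2.2
eef_pos: [0.4616, -0.1627, 0.078]
orientation: [[0.082, 0.002, 0.997], [-0.997, -0.001, 0.082], [0.001, -1.0, 0.002]]
contact_force: [0.3, -0.7, -0.0]
gripper_width: 0.449Traceback (most recent call last):
  File "<stdin>", line 2, in <module>
  File "h.py", line 23, in arms
    f=np.polyfit(a[m],b[m],1); ck=np.array([(a[k].max()+a[k].min())/2,(b[k].max()+b[k].min())/2])
    raise TypeError("expected non-empty vector for x")
TypeError: expected non-empty vector for x
```

View pics/w2.png

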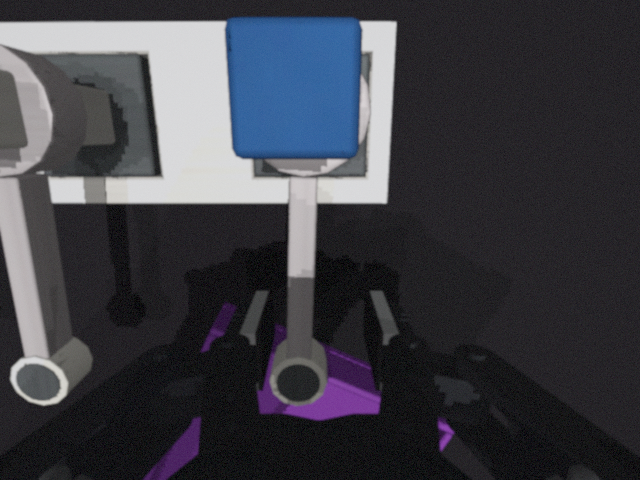

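The fingers at (260,320) and (378,320) straddle the bar at (302,290) with clearance on both sides. I'll move left so that the right finger closes the gap.

```bash
python3 -m pendant '[[[-0.013,0,0],[0,0,0]],[[-0.013,0,0],[0,0,0]],[[0,0,0],[0,0,0]],[[0,0,0],[0,0,0]]]'
python3 -m pendant '[[[-0.00133,0,0],[0,0,0]],[[-0.00133,0,0],[0,0,0]],[[0,0,0],[0,0,0]]]'
```

```text
t: 2.65
eef_pos: [0.4588, -0.142, 0.0768]
orientation: [[0.083, 0.0, 0.997], [-0.997, -0.0, 0.083], [0.0, -1.0, 0.0]]
contact_force: [1.1, 0.3, -0.1]
gripper_width: 0.45
t: 2.95
eef_pos: [0.4587, -0.1405, 0.0766]
orientation: [[0.082, 0.0, 0.997], [-0.997, -0.0, 0.082], [0.0, -1.0, 0.0]]
contact_force: [-0.9, 0.7, 0.2]
gripper_width: 0.446
```

```bash
for i in 1; do python3 -m pendant '[[[-0.002,0,0],[0,0,0]],[[0,0,0],[0,0,0]]]'; python3 -m pendant '[[[-0.002,0,0],[0,0,0]],[[0,0,0],[0,0,0]]]'; done | grep -E "pos|force"
python3 - <<'E'
from h import *
g=cam("wrist"); save(g,"w3.png",s=0.8); print(sense()["contact_force"])
E
```

```text
eef_pos: [0.4585, -0.139, 0.0765]
contact_force: [-0.2, 0.5, -0.3]
eef_pos: [0.4584, -0.1374, 0.0765]
contact_force: [0.4, 0.3, -0.6]
[-0.54558569 -0.04988472 -0.81007108]
```

View pics/w3.png

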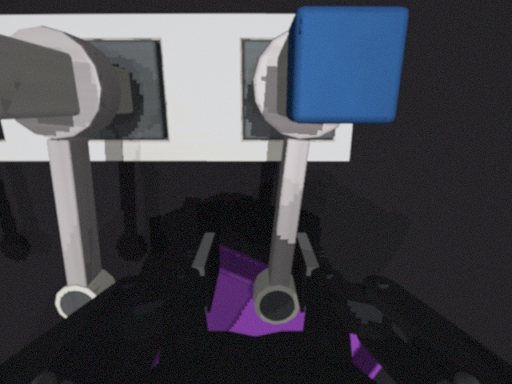

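The bar's right edge is at (295,245) and the right finger's inner face at (303,250), so there is still a gap of about 3 mm.

```bash
for i in 1; do python3 -m pendant '[[[-0.002,0,0],[0,0,0]],[[0,0,0],[0,0,0]]]'; python3 -m pendant '[[[-0.002,0,0],[0,0,0]],[[0,0,0],[0,0,0]]]'; python3 -m pendant '[[[-0.0015,0,0],[0,0,0]],[[0,0,0],[0,0,0]]]';python3 -m pendant '[[[0,0,0],[0,0,0]]]'; done | grep -E "pos|force"
```

```text
eef_pos: [0.4583, -0.1359, 0.0766]
contact_force: [0.6, -0.8, -0.1]
eef_pos: [0.4582, -0.1344, 0.0766]
contact_force: [0.1, -0.1, -0.3]
eef_pos: [0.4581, -0.1333, 0.0766]
contact_force: [0.2, -0.7, -0.6]
eef_pos: [0.458, -0.1333, 0.0766]
contact_force: [-0.5, 0.3, 0.4]
```

```bash
for i in 1; do python3 -m pendant '[[[-0.0015,0,0],[0,0,0]],[[0,0,0],[0,0,0]]]'; python3 -m pendant '[[[-0.0015,0,0],[0,0,0]],[[0,0,0],[0,0,0]]]';python3 -m pendant '[[[-0.001,0,0],[0,0,0]],[[0,0,0],[0,0,0]]]';python3 -m pendant '[[[0,0,0],[0,0,0]]]'; done | grep -E "pos|force"
```

```text
eef_pos: [0.458, -0.1323, 0.0766]
contact_force: [-0.1, -0.1, -0.4]
eef_pos: [0.4579, -0.1311, 0.0766]
contact_force: [1.1, -1.1, -0.4]
eef_pos: [0.4579, -0.1304, 0.0766]
contact_force: [0.2, -0.4, -0.8]
eef_pos: [0.4579, -0.1304, 0.0766]
contact_force: [0.4, -1.1, -1.1]
```

```bash
sed -i 's/^        f=np.polyfit/        if m.sum()<20 or k.sum()<10: continue\n        f=np.polyfit/' h.py
for i in 1; do python3 -m pendant '[[[-0.0015,0,0],[0,0,0]],[[0,0,0],[0,0,0]]]'; python3 -m pendant '[[[-0.0015,0,0],[0,0,0]],[[0,0,0],[0,0,0]]]';python3 -m pendant '[[[0,0,0],[0,0,0]]]'; done | grep -E "pos|force"
python3 -c "
from h import *
arms(world(cam('wrist')))"
```

```text
eef_pos: [0.4579, -0.1297, 0.0766]
contact_force: [0.7, -2.9, -1.3]
eef_pos: [0.4579, -0.1289, 0.0768]
contact_force: [0.3, -4.3, -0.4]
eef_pos: [0.4579, -0.1288, 0.0768]
contact_force: [0.1, -4.4, 0.5]
M col [ 0.5315 -0.0462] slope -0.06 b@80 -0.0017 cup a,b [ 0.0991 -0.0061] push [ 0.4516 -0.051 ] z 0.0817 0.0852
R col [ 0.54   -0.1509] slope -0.07 b@80 -0.0119 cup a,b [ 0.1029 -0.0206] push [ 0.4593 -0.1455] z 0.0822 0.0995
```

```bash
python3 -m pendant '[[[0.008,0,0],[0,0,0]],[[0.008,0,0],[0,0,0]],[[0,0,0],[0,0,0]],[[0,0,0],[0,0,0]]]' | grep -E "pos|force"
python3 -c "
from h import *
g=cam('wrist');arms(world(g)); save(g,'w4.png',s=.8)"
```

```text
eef_pos: [0.4583, -0.1398, 0.0763]
contact_force: [-0.8, -0.1, 1.4]
M col [ 0.5315 -0.0462] slope -0.059 b@80 -0.0016 cup a,b [ 0.102  -0.0052] push [ 0.4516 -0.0511] z 0.0816 0.0852
R col [ 0.54   -0.1509] slope 0.064 b@80 -0.0054 cup a,b [ 0.103  -0.0146] push [ 0.4598 -0.1519] z 0.082 0.0996
```

View pics/w4.png

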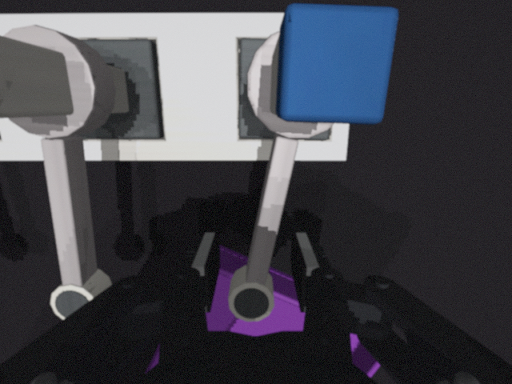

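The arm stayed over: the cup is at (252,300), about 10 mm left of where it was, so this right-hand arm moves freely and has met its left stop at about 4.4 N. Next I push it right to see whether it also swings freely from stop to stop.

```bash
python3 -m pendant '[[[0.0067,0,0],[0,0,0]],[[0.0067,0,0],[0,0,0]],[[0.0067,0,0],[0,0,0]],[[0.0067,0,0],[0,0,0]],[[0.0067,0,0],[0,0,0]],[[0.004,0,0],[0,0,0]],[[0,0,0],[0,0,0]],[[0,0,0],[0,0,0]]]' | grep -E "pos|force"
python3 -m pendant '[[[0.003,0,0],[0,0,0]],[[0,0,0],[0,0,0]]]' | grep -E "pos|force"
python3 -m pendant '[[[0.002,0,0],[0,0,0]],[[0,0,0],[0,0,0]]]' | grep -E "pos|force"
python3 -m pendant '[[[0.002,0,0],[0,0,0]],[[0,0,0],[0,0,0]]]' | grep -E "pos|force"
python3 -m pendant '[[[0.002,0,0],[0,0,0]],[[0,0,0],[0,0,0]]]' | grep -E "pos|force"
```

```text
eef_pos: [0.461, -0.1683, 0.0766]
contact_force: [-0.2, 0.5, 0.2]
eef_pos: [0.4611, -0.1705, 0.0766]
contact_force: [-0.2, 0.6, 0.6]
eef_pos: [0.4612, -0.172, 0.0766]
contact_force: [-0.1, 0.5, 0.3]
eef_pos: [0.4613, -0.1735, 0.0766]
contact_force: [0.0, -0.7, 0.0]
eef_pos: [0.4614, -0.175, 0.0765]
contact_force: [-0.8, 0.5, 0.4]
```

```bash
for k in 1; do
python3 -m pendant '[[[0.002,0,0],[0,0,0]],[[0.002,0,0],[0,0,0]],[[0,0,0],[0,0,0]]]' 
python3 -m pendant '[[[0.0015,0,0],[0,0,0]],[[0,0,0],[0,0,0]]]' 
python3 -m pendant '[[[0.0015,0,0],[0,0,0]],[[0,0,0],[0,0,0]]]' 
python3 -m pendant '[[[0.0015,0,0],[0,0,0]],[[0,0,0],[0,0,0]]]' 
python3 -m pendant '[[[0.0015,0,0],[0,0,0]],[[0,0,0],[0,0,0]]]' 
done| grep -E "pos|force"
```

```text
eef_pos: [0.4617, -0.1781, 0.0766]
contact_force: [-0.8, 0.1, 0.3]
eef_pos: [0.4618, -0.1792, 0.0766]
contact_force: [0.1, -0.6, -0.2]
eef_pos: [0.462, -0.1802, 0.0766]
contact_force: [-0.6, 0.1, -0.2]
eef_pos: [0.4621, -0.1813, 0.0766]
contact_force: [-0.6, 0.4, 0.4]
eef_pos: [0.4621, -0.1824, 0.0766]
contact_force: [0.5, 0.4, -0.5]
```

```bash
for k in 1; do
python3 -m pendant '[[[0.0015,0,0],[0,0,0]],[[0,0,0],[0,0,0]]]' 
python3 -m pendant '[[[0.0015,0,0],[0,0,0]],[[0,0,0],[0,0,0]]]' 
done| grep -E "pos|force"
```

```text
eef_pos: [0.4622, -0.1836, 0.0766]
contact_force: [1.3, 0.9, -0.0]
eef_pos: [0.4623, -0.1847, 0.0766]
contact_force: [-0.1, 0.4, -0.2]
```

```bash
for k in 1; do
python3 -m pendant '[[[0.001,0,0],[0,0,0]],[[0,0,0],[0,0,0]]]' 
python3 -m pendant '[[[0,0,0],[0,0,0]]]' 
done| grep -E "pos|force"
```

```text
eef_pos: [0.4623, -0.185, 0.0765]
contact_force: [1.2, 3.1, 0.5]
eef_pos: [0.4623, -0.1851, 0.0765]
contact_force: [0.5, 2.0, 0.1]
```

It moved freely and went stiff exactly where the right stop was expected (TCP y -0.185). I'll press slightly more, back off and look.

```bash
for k in 1; do
python3 -m pendant '[[[0.001,0,0],[0,0,0]],[[0,0,0],[0,0,0]],[[0,0,0],[0,0,0]]]' 
python3 -m pendant '[[[-0.008,0,0],[0,0,0]],[[-0.012,0,0],[0,0,0]],[[0,0,0],[0,0,0]],[[0,0,0],[0,0,0]]]' 
done| grep -E "pos|force"
python3 -c "
from h import *
g=cam('wrist');arms(world(g)); save(g,'w5.png',s=.8)"
```

```text
eef_pos: [0.4622, -0.1856, 0.0765]
contact_force: [-0.6, 4.3, 1.3]
eef_pos: [0.4612, -0.1712, 0.0767]
contact_force: [0.9, 0.2, -0.1]
M col [ 0.5315 -0.0462] slope -0.103 b@80 -0.0003 cup a,b [ 0.1035 -0.0032] push [ 0.4517 -0.0523] z 0.0785 0.0852
R col [ 0.54   -0.1509] slope -0.128 b@80 0.0038 cup a,b [0.1034 0.0141] push [ 0.4606 -0.1611] z 0.0821 0.1
```

View pics/w5.png

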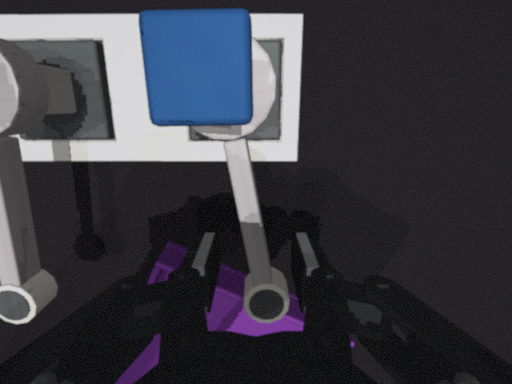

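The bar now leans right (cup at (267,302), root at (235,140)), so the right-hand holder is the loose one. I raise and move over its column.

```bash
python3 -m pendant '[[[0,-0.03,0],[0,0,0]],[[0,-0.05,0],[0,0,0]],[[0,-0.06,0],[0,0,0]],[[0,-0.05,0],[0,0,0]],[[0,0,0],[0,0,0]],[[0,0,0],[0,0,0]]]' 0.6| grep -E "pos|force"
python3 -c "
from h import *
g=cam('wrist');arms(world(g)); W=world(g); p=g['pixels'].astype(int)
m=(p[...,2]>90)&(p[...,0]<80)&(abs(W[...,2]-.138)<.01)&(W[...,0]>.45)
n,l,st,c=cv2.connectedComponentsWithStats(m.astype(np.uint8))
for i in range(1,n):
    if st[i,4]>100: print(st[i],np.median(W[l==i],0).round(4),cv2.minAreaRect(W[l==i][:,:2].astype(np.float32)*1000))
to([*H['R'],.2]); to([*H['R'],.107])"
```

```text
eef_pos: [0.462, -0.1718, 0.2203]
contact_force: [-0.3, 0.7, -1.2]
L col [0.523  0.0585] slope 0.054 b@80 0.0077 cup a,b [0.1037 0.0063] push [0.4439 0.0443] z 0.0813 0.0862
M col [ 0.5315 -0.0462] slope -0.058 b@80 -0.0018 cup a,b [ 0.1034 -0.0052] push [ 0.4516 -0.0508] z 0.0817 0.0857
R col [ 0.54   -0.1509] slope 0.181 b@80 0.0152 cup a,b [0.1029 0.0195] push [ 0.4615 -0.1725] z 0.0819 0.0853
[  82   97   49   45 1879] [ 0.5322 -0.0476  0.1394] ((531.9620361328125, -47.21870422363281), (23.490032196044922, 25.18037223815918), 4.4862847328186035)
[ 271   98   44   45 1834] [ 0.54   -0.1518  0.1392] ((539.700927734375, -151.22166442871094), (23.440723419189453, 23.979093551635742), 4.688809394836426)
t 10.6 pos [ 0.4609 -0.1712  0.2187] shift units [-0.0184  0.0248  0.1073] F [-0.66  0.19 -1.31] w 0.601 zyaw 4.68
t 10.6 pos [ 0.4609 -0.1712  0.2187] shift units [-0.0184  0.1488  0.1074] F [-0.66  0.19 -1.31] w 0.601 zyaw 4.68
```

```bash
python3 -m pendant '[[[-0.009,0,0.045],[0,0,0]],[[-0.009,0,0.045],[0,0,0]],[[0,0,0.017],[0,0,0]],[[0,0.03,0],[0,0,0]],[[0,0.04,0],[0,0,0]],[[0,0.04,0],[0,0,0]],[[0,0.025,0],[0,0,0]],[[0,0.014,0],[0,0,0]],[[0,0,0],[0,0,0]],[[0,0,0],[0,0,0]]]'| grep -E "pos|force"
python3 -c "
from h import *
to([.540,-.1513,.107])
g=cam('wrist');save(g,'w6.png',s=.8)"
```

```text
eef_pos: [0.5399, -0.1513, 0.1074]
contact_force: [-0.6, -0.0, 0.7]
t 11.6 pos [ 0.5399 -0.1513  0.1074] shift units [-0.      0.0005  0.0001] F [-0.56 -0.    0.67] w 0.599 zyaw 4.68
```

View pics/w6.png

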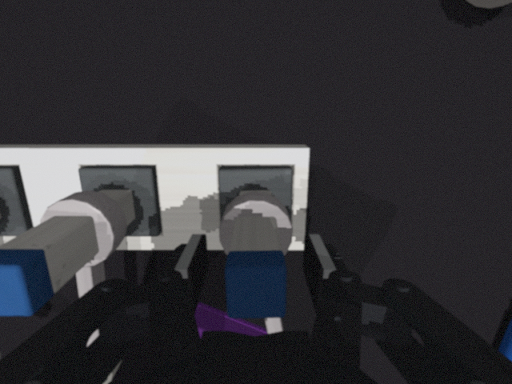

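The blue head at (256,285) sits centred between the fingers at (200,265) and (318,265). Grip now.

```bash
python3 -m pendant '[[[0,0,0],[0,0,0]],[[0,0,0],[0,0,0]],[[0,0,0],[0,0,0]],[[0,0,0],[0,0,0]],[[0,0,0],[0,0,0]],[[0,0,0],[0,0,0]],[[0,0,0],[0,0,0]],[[0,0,0],[0,0,0]]]' 0.15 50| grep -E "pos|force|width"
python3 -m pendant '[[[0,-0.004,0],[0,0,0]],[[0,-0.008,0],[0,0,0]],[[0,-0.012,0],[0,0,0]],[[0,-0.012,0],[0,0,0]],[[0,-0.012,0],[0,0,0]],[[0,-0.006,0],[0,0,0]],[[0,0,0],[0,0,0]]]'| grep -E "pos|force|width"
```

```text
eef_pos: [0.5412, -0.1516, 0.1087]
contact_force: [-0.2, -0.7, 4.1]
gripper_width: 0.277
eef_pos: [0.5402, -0.1513, 0.1489]
contact_force: [-0.6, 0.5, -5.2]
gripper_width: 0.276
```

```bash
python3 -m pendant '[[[0,-0.01,0],[0,0,0]],[[0,-0.02,0],[0,0,0]],[[0,-0.027,0],[0,0,0]],[[0,-0.03,0],[0,0,0]],[[0,-0.03,0],[0,0,0]],[[0,-0.025,0],[0,0,0]],[[0,-0.02,0],[0,0,0]],[[0,-0.01,0],[0,0,0]],[[0,-0.005,0],[0,0,0]],[[0,0,0],[0,0,0]]]'| grep -E "pos|force|width"
python3 -c "
from h import *
to([.577,.354,.283])
arms(world(cam('top')))"
```

```text
eef_pos: [0.5399, -0.1511, 0.2804]
contact_force: [-0.1, -0.4, -5.6]
gripper_width: 0.273
t 14.15 pos [ 0.5399 -0.1511  0.2804] shift units [-0.6671 -0.0033  0.1044] F [-0.12 -0.37 -5.61] w 0.273 zyaw 4.69
L col [0.523  0.0585] slope 0.054 b@80 0.0039 cup a,b [0.1042 0.0057] push [0.4436 0.0481] z 0.0822 0.0897
```

```bash
(python3 -m pendant '[[[-0.004,0,0.0006],[0,0,0]],[[-0.008,0,0.0012],[0,0,0]],[[-0.012,0,0.0019],[0,0,0]],[[-0.016,0,0.0025],[0,0,0]],[[-0.02,0,0.0031],[0,0,0]],[[-0.025,0,0.0039],[0,0,0]],[[-0.025,0,0.0039],[0,0,0]],[[-0.025,0,0.0039],[0,0,0]],[[-0.025,0,0.0039],[0,0,0]],[[-0.025,0,0.0039],[0,0,0]]]'
python3 -m pendant '[[[-0.025,0,0.0039],[0,0,0]],[[-0.025,0,0.0039],[0,0,0]],[[-0.025,0,0.0039],[0,0,0]],[[-0.025,0,0.0039],[0,0,0]],[[-0.025,0,0.0039],[0,0,0]],[[-0.025,0,0.0039],[0,0,0]],[[-0.025,0,0.0039],[0,0,0]],[[-0.025,0,0.0039],[0,0,0]],[[-0.025,0,0.0039],[0,0,0]],[[-0.025,0,0.0039],[0,0,0]]]'
python3 -m pendant '[[[-0.025,0,0.0039],[0,0,0]],[[-0.025,0,0.0039],[0,0,0]],[[-0.025,0,0.0039],[0,0,0]],[[-0.025,0,0.0039],[0,0,0]],[[-0.025,0,0.0039],[0,0,0]],[[-0.025,0,0.0039],[0,0,0]],[[-0.022,0,0.0034],[0,0,0]],[[-0.02,0,0.003],[0,0,0]],[[-0.016,0,0.0025],[0,0,0]],[[-0.012,0,0.002],[0,0,0]]]'
python3 -m pendant '[[[-0.008,0,0.001],[0,0,0]],[[-0.004,0,0.001],[0,0,0]],[[0,0,0],[0,0,0]],[[0,0,0],[0,0,0]]]')| grep -E "pos|force|width|refus"
python3 -c "
from h import *
to([.577,.354,.1087])
g=cam('top'); save(g,'top2.png',(80,120,420,340),2)"
```

```text
eef_pos: [0.55, -0.009, 0.2806]
contact_force: [0.6, -0.4, -7.0]
gripper_width: 0.272
eef_pos: [0.5665, 0.1474, 0.2812]
contact_force: [0.1, 0.1, -5.0]
gripper_width: 0.279
eef_pos: [0.5754, 0.2413, 0.2895]
contact_force: [-0.9, -0.3, -6.6]
gripper_width: 0.274
eef_pos: [0.5756, 0.2457, 0.29]
contact_force: [-0.6, -0.4, -5.9]
gripper_width: 0.276
t 17.6 pos [0.5756 0.2457 0.29  ] shift units [-0.1183  0.2525  0.0396] F [-0.65 -0.43 -5.88] w 0.276 zyaw 15.11
```

View pics/top2.png

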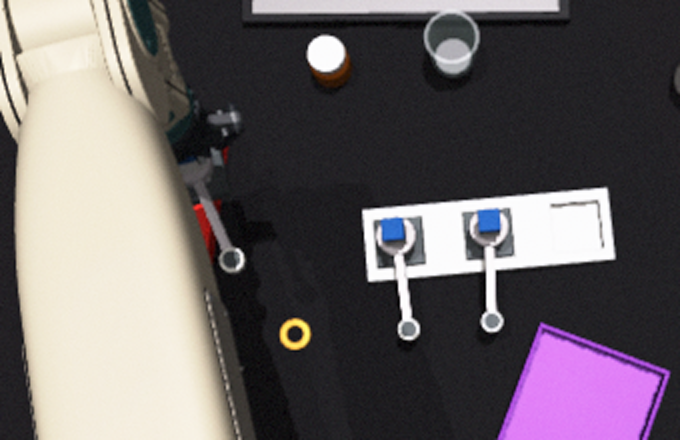

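The holder is held at (205,175) with its cup at (232,260), so the arm still leans right. The tool stopped short and yawed 10°, so I'll check the joints.

```bash
python3 -c "
from h import *
s,R,p=tool(); print(np.round(s['joints'],3)); print(R.round(3)); to([.577,.354,.29])"
```

```text
[0.263 0.254 0.042 1.36  0.083 3.141]
[[ 0.26  -0.022  0.965]
 [-0.962  0.08   0.261]
 [-0.083 -0.997 -0.001]]
t 17.65 pos [0.5756 0.2457 0.2901] shift units [-0.1385  0.0116  0.0395] F [ 0.01 -0.23 -5.65] w 0.277 zyaw 15.11
```

Joint 6 is at its limit and tilted the tool 0.083 rad. The holder's yaw in the tray is free, so I'll yaw it by +0.4 rad and level it.

```bash
python3 -m pendant '[[[0,0,0],[0,-0.1,0]],[[0,0,0],[0,-0.2,0]],[[0,0,0],[0,-0.3,-0.1]],[[0,0,0],[0,-0.35,-0.1]],[[0,0,0],[0,-0.35,-0.1]],[[0,0,0],[0,-0.35,-0.1]],[[0,0,0],[0,-0.35,-0.1]],[[0,0,0],[0,-0.35,-0.05]],[[0,0,0],[0,-0.2,0]],[[0,0,0],[0,-0.1,0]]]'| grep -E "pos|force|width|refus"
python3 -m pendant '[[[0,0,0],[0,0,0]]]' >/dev/null
python3 -c "
from h import *
s,R,p=tool(); print(np.round(s['joints'],3)); print(R.round(3)); to([.577,.354,.29])
print('tiltcorr units',(R.T@np.cross(R[:,1],[0,0,-1])/.15).round(3))"
```

```text
eef_pos: [0.5755, 0.246, 0.2901]
contact_force: [0.2, -0.4, -5.6]
gripper_width: 0.277
[2.990e-01 2.480e-01 3.700e-02 1.345e+00 2.000e-03 2.780e+00]
[[ 0.614  0.013  0.789]
 [-0.789  0.007  0.614]
 [ 0.003 -1.     0.014]]
t 18.75 pos [0.5756 0.2459 0.2901] shift units [-0.1126  0.0011  0.09  ] F [-0.21  0.49 -5.47] w 0.274 zyaw 37.87
tiltcorr units [-0.097  0.     0.019]
```

```bash
python3 -m pendant '[[[-0.005,0,0.004],[0,0,0]],[[-0.01,0,0.008],[-0.03,0,0]],[[-0.015,0,0.012],[-0.03,0,0]],[[-0.017,0,0.0135],[-0.03,0,0]],[[-0.017,0,0.0135],[0,0,0]],[[-0.017,0,0.0135],[0,0,0]],[[-0.015,0,0.012],[0,0,0]],[[-0.01,0,0.008],[0,0,0]],[[-0.006,0,0.005],[0,0,0]],[[0,0,0],[0,0,0]]]'| grep -E "pos|force|width|refus"
python3 -m pendant '[[[0,0,0],[0,0,0]]]' >/dev/null
python3 -c "
from h import *
s,R,p=tool(); print(np.round(s['joints'],3)); print(R.round(3)); to([.577,.354,.1097])
print('tiltcorr units',(R.T@np.cross(R[:,1],[0,0,-1])/.15).round(3))
g=cam('side'); save(g,'side1.png')"
```

```text
eef_pos: [0.577, 0.3542, 0.29]
contact_force: [-0.1, -0.4, -6.2]
gripper_width: 0.276
[ 0.455  0.35   0.173  1.393 -0.004  2.936]
[[ 0.614  0.003  0.79 ]
 [-0.79  -0.003  0.614]
 [ 0.004 -1.     0.   ]]
t 19.85 pos [0.577  0.3531 0.2901] shift units [-0.0019  0.2406  0.0007] F [ 0.51 -0.36 -5.62] w 0.275 zyaw 37.86
tiltcorr units [-0.003  0.     0.024]
```

View pics/side1.png

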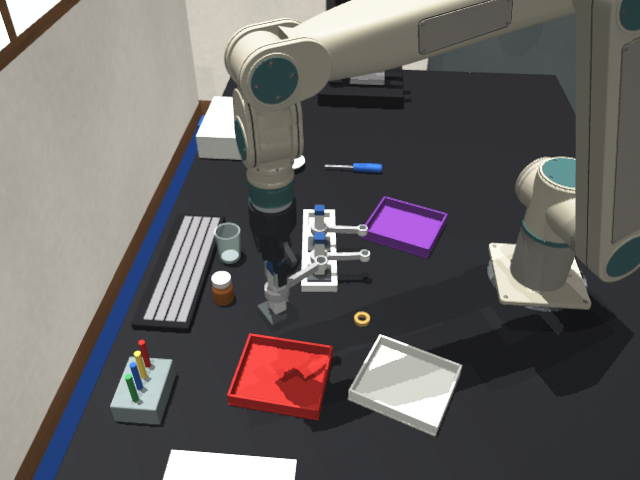

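The side view shows the held holder upright, foot at (275,312), with its shadow at (300,375) in the red tray. Lowering.

```bash
(python3 -m pendant '[[[0,0.01,0],[0,0,0]],[[0,0.02,0],[0,0,0]],[[0,0.03,0],[0,0,0]],[[0,0.035,0],[0,0,0]],[[0,0.035,0],[0,0,0]],[[0,0.035,0],[0,0,0]],[[0,0.028,0],[0,0,0]],[[0,0.02,0],[0,0,0]],[[0,0.01,0],[0,0,0]],[[0,0.005,0],[0,0,0]]]'
python3 -m pendant '[[[0,0.003,0],[0,0,0]],[[0,0,0],[0,0,0]],[[0,0,0],[0,0,0]]]'
python3 -m pendant '[[[0,0.0014,0],[0,0,0]],[[0,0.0014,0],[0,0,0]],[[0,0.0014,0],[0,0,0]],[[0,0,0],[0,0,0]]]'
python3 -m pendant '[[[0,0.0014,0],[0,0,0]],[[0,0.0014,0],[0,0,0]],[[0,0,0],[0,0,0]]]')| grep -E "pos|force|width|refus"
```

```text
eef_pos: [0.5771, 0.3528, 0.1181]
contact_force: [-0.0, 0.2, -7.0]
gripper_width: 0.274
eef_pos: [0.5783, 0.3536, 0.1181]
contact_force: [0.9, 0.2, -5.2]
gripper_width: 0.275
eef_pos: [0.5773, 0.3531, 0.1135]
contact_force: [-0.5, -1.1, -5.5]
gripper_width: 0.279
eef_pos: [0.5773, 0.3531, 0.1114]
contact_force: [0.7, -1.0, -5.8]
gripper_width: 0.272
```

```bash
(python3 -m pendant '[[[0,0.0014,0],[0,0,0]],[[0,0,0],[0,0,0]]]'
python3 -m pendant '[[[0,0.0014,0],[0,0,0]],[[0,0,0],[0,0,0]]]')| grep -E "pos|force|width|refus"
```

```text
eef_pos: [0.5774, 0.3531, 0.1104]
contact_force: [0.5, -0.8, -5.9]
gripper_width: 0.274
eef_pos: [0.5777, 0.3532, 0.1099]
contact_force: [-0.0, -0.2, -4.1]
gripper_width: 0.274
```

```bash
(python3 -m pendant '[[[0,0.001,0],[0,0,0]],[[0,0,0],[0,0,0]]]')| grep -E "pos|force|width|refus"
```

```text
eef_pos: [0.5779, 0.3533, 0.1098]
contact_force: [-1.4, -0.9, 0.5]
gripper_width: 0.276
```

The tray now carries the weight. Release, retreat upward and check.

```bash
(python3 -m pendant '[[[0,0,0],[0,0,0]],[[0,0,0],[0,0,0]],[[0,0,0],[0,0,0]],[[0,0,0],[0,0,0]],[[0,0,0],[0,0,0]]]' 0.6
python3 -m pendant '[[[0,-0.01,0],[0,0,0]],[[0,-0.02,0],[0,0,0]],[[0,-0.04,0],[0,0,0]],[[0,-0.05,0],[0,0,0]],[[0,-0.05,0],[0,0,0]],[[0,-0.03,-0.04],[0,0,0]],[[0,0,-0.06],[0,0,0]],[[0,0,-0.06],[0,0,0]],[[0,0,0],[0,0,0]],[[0,0,0],[0,0,0]]]')| grep -E "pos|force|width|refus"
python3 - <<'E'
from h import *
g=cam("wrist"); W=world(g); save(g,"w7.png"); p=g["pixels"].astype(int)
m=(p[...,2]>90)&(p[...,0]<80)&(abs(W[...,2]-.14)<.008)
q=W[m]; print("head",np.median(q,0).round(4),cv2.minAreaRect(q[:,:2].astype(np.float32)*1000))
c=np.median(q,0)[:2]; a0=np.radians(4.64+33.2)
d=W[...,:2]-c; z=W[...,2]; X2=np.array([np.cos(a0),np.sin(a0)]); Y2=np.array([-X2[1],X2[0]])
a=-d@X2; b=-d@Y2; k=np.isfinite(z)&(a>.04)&(a<.09)&(abs(b)<.035)&(z>.07)&(z<.1)
print(k.sum(), "slope rel. tool yaw",np.polyfit(a[k],b[k],1))
E
```

```text
eef_pos: [0.5776, 0.3532, 0.1089]
contact_force: [0.2, 0.1, -0.8]
gripper_width: 0.604
eef_pos: [0.4819, 0.2794, 0.2602]
contact_force: [0.6, 1.0, 0.4]
gripper_width: 0.598
head [0.572  0.3479 0.1398] ((543.8394775390625, 163.14105224609375), (415.3778991699219, 32.02720642089844), 80.25308227539062)
787 slope rel. tool yaw [ 0.17573899 -0.00077151]
```

View pics/w7.png

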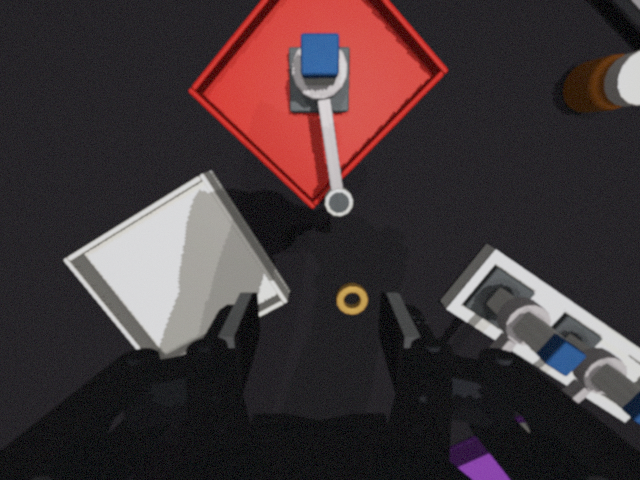

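The holder stands upright near the middle of the red tray (head at (320,55)), with its arm over to the right (cup at (339,202), slope about 0.176 rad) and nothing touching it. One numeric check of the sound holders and bystanders from the top, then I hand in.

```bash
python3 - <<'E'
from h import *
W0=np.load("top.npy"); p0=cv2.imread("toppix.png").astype(int); g=cam("top"); W=world(g); p=g["pixels"].astype(int)
for q,Z in ((p0,W0),(p,W)):
    m=(q[...,2]>100)&(q[...,0]<80)&(q[...,1]<120)&(Z[...,2]>.11)&(Z[...,2]<.16)
    n,l,st,c=cv2.connectedComponentsWithStats(m.astype(np.uint8)); print([np.median(Z[l==i],0).round(4).tolist() for i in range(1,n) if st[i,4]>30])
ch=(abs(p-p0).sum(2)>90)
for n,(u0,v0,u1,v1) in dict(jar=(230,133,260,168),beaker=(288,122,324,162),bottle=(412,135,450,175),dish=(460,165,505,208),driver=(470,225,495,305),ring=(217,277,238,297)).items(): print(n,ch[v0:v1,u0:u1].sum())
print(sense()["t"]); print(order.close_job())
E
```

```text
[[0.541, -0.1502, 0.1396], [0.5311, -0.0461, 0.1398], [0.5234, 0.0574, 0.1394]]
[[0.5778, 0.3512, 0.1401], [0.5311, -0.0462, 0.1398], [0.5235, 0.0574, 0.1393]]
jar 8
beaker 134
bottle 69
dish 23
driver 23
ring 0
24.1
the job is handed in; nothing more can be done
None
```

The robot's right-hand holder was the loose one. It now stands in the red tray with its arm over at the right stop, and the job was handed in at 24.1 s; no verdict was given.

- **Finding it:** I pushed that arm with open fingers and never gripped it. It moved without measurable force and stayed where it was left. It went stiff only at two symmetric stops, left first and then right, at about 4.4 N. I did not rock the other two arms, because this one showed the full free swing from stop to stop.
- **Moving it:** I lifted it by the column. On the way joint 6 reached its limit (read 3.141 against the stated 3.14), which turned the tool by 10° and tilted it briefly. I yawed and levelled the holder, so it sits turned by about 33° from its rack orientation. I lowered it until the tray took its weight, released it and backed clear.
- **Last checks:**
  - The loose holder's head is at (0.578, 0.351), against a tray centre of about (0.577, 0.354).
  - Its top is 0.140 m up, as expected on the tray floor.
  - Its arm is about 0.176 rad to the right.
  - The two sound holders are within 0.1 mm of their starting positions.
- **Less certain:** The pixel comparison for the bystanders showed small changes at the beaker (134 pixels) and bottle (69). I put that down to lighting or reflections, as the robot did not work near them, but I did not look closer. The ring showed no change, and the others showed only noise.

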